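Shut the tin cabinet on the bakery bench

TASK

The little steel tin cabinet on the bench has been left open. With the fingertips, gently push its tray fully home first, then swing the door fully shut over it, slamming neither. Leave the two moulds standing untouched in the tray, and do not disturb the bowl, the canister or the spatula.

Things in the scene. Friction and masses are not known exactly. Their poses are not given: they have to be found in the camera images.
- cabinet: low steel cabinet fixed to the bench, 240 deep (x) x 240 wide (y) x 115 mm high, closed top; origin at the centre of its underside. Its open front is the plane x = -120 mm in its own frame and faces its -x (towards the robot). Its place and yaw (up to 0.25 rad either way) vary. Nothing of it stands higher than 115 mm.
- tray (a joint): how far the aluminium pull-out tray stands out of the cabinet along the cabinet's -x, in m: 0 = fully home (a stop; tray front flush with the cabinet's front edges), 0.15 = fully out; starts at 0.09 to 0.14. It slides with a drag of about 2 N and stays where it is left.
- tray_front (a point): middle of the top edge of the tray's front panel, on its outer face, 100 mm above the bench; axes parallel to the cabinet's. The flat vertical front panel is 186 mm wide (y), 8 mm thick and reaches from 20 to 100 mm above the bench; with the tray home this point is at x = -120 mm, y = 0 in the cabinet's frame. The tray's other walls are only 41 mm above the bench.
- door (a joint): opening angle of the steel door, in rad: 0 = shut against the cabinet's front (a stop), 1.57 = standing straight out to the cabinet's -x; starts at 1.5 to 2.1. Hinged on a vertical axis at the cabinet's front left (+y) corner; it turns with a drag of about 0.1 N m and stays where it is left. No latch.
- door_hinge (a point): top end of the door's hinge axis, at x = -126, y = +118 mm in the cabinet's frame, 112 mm above the bench. Its axes turn with the door: -y runs along the door from hinge to free edge, -x is the outward normal of the door's outer face (which looks towards the robot when shut and to the cabinet's left when it stands open).
- door_edge (a point): top of the door's free edge, 237 mm from the hinge axis, mid-thickness, 112 mm above the bench. The door panel is 12 mm thick (6 mm either side of the hinge axis) and reaches from 8 to 112 mm above the bench. A vertical steel bar handle (8 mm thick, 60 mm long) stands 32 mm off the middle of the door on its outer face, 212 mm from the hinge; the rest of the outer face is flat.
- mould_a: loose small steel cup mould, 52 mm across the rim, 45 mm high, standing in the open part of the tray, 35 to 100 mm behind its front panel, on the -y side; origin at the centre of its underside, 21 mm above the bench
- mould_b: a second mould like mould_a, on the +y side of the tray
- bowl: loose steel bowl, 140 mm across, 60 mm high, on the bench to the right (-y) of the front of the cabinet; bystander; origin at the centre of its underside
- canister: loose capped jar, 66 mm across, 110 mm high, on the bench to the right (-y) of the cabinet; bystander; origin at the centre of its underside
- spatula: loose flat spatula with black handle lying on the bench to the left (+y) of the cabinet, roughly along the cabinet's x; bystander; origin under its middle

How it is judged:
On the way, in this order (a step that is already met when the one before it is completed fails the run):
1. the tray is pushed fully home (within 4 mm) while the door is still open (value of joint tray below 0.004 m and value of joint door above 0.5 rad), for 0.2 s.
2. the door is swung fully shut (within 0.035 rad) (value of joint door below 0.035 rad), for 0.2 s.
At the end, for the whole second after the job is handed in: The tray is home within 4 mm and the door shut within 0.035 rad, both moulds stand upright (within 0.15 rad) on the tray's floor, and all is at rest (value of joint tray below 0.004 m and value of joint door below 0.035 rad and z of each of mould_a, mould_b in the frame of tray_front below -0.07 m and angle between each of mould_a, mould_b's own z axis and vertical below 0.15 rad and linear speed of each of mould_a, mould_b, bowl, canister, spatula below 0.02 m/s); the robot touches nothing.
It fails at once if the door is swung into the tray while the tray stands out ((value of joint door below 0.9 rad and value of joint tray above 0.03 m) or (value of joint door below 1.15 rad and value of joint tray above 0.08 m)).
It fails at once if the tray is slammed in (faster than 0.4 m/s) or the door slammed (faster than 3 rad/s) (velocity of joint tray below -0.4 m/s or velocity of joint door below -3 rad/s).
It fails at once if a mould is lifted more than about 20 mm or tipped over (z of any of mould_a, mould_b in the frame of tray_front above -0.06 m or angle between any of mould_a, mould_b's own z axis and vertical above 0.5 rad).
It fails at once if a mould is touched by the robot (contact force between any of the arm, the fingers and mould_a above 1 N or contact force between any of the arm, the fingers and mould_b above 1 N).
It fails at once if the bowl, canister or spatula is moved more than 30 mm (distance of any of bowl, canister, spatula from where it was at the start of the episode above 0.03 m).
It also fails if it takes over 54 s, if anything falls off the work surface, if the arm or the gripper's body presses on something with over 40 N, if the wrist force passes 120 N, or if a joint passes its speed limit or range.

ROBOT

A 6-joint arm with a two-finger parallel gripper is mounted at the origin on the work surface. World frame = base frame: x ahead of the robot, y to its left, z up, the work surface at z = 0. Lengths are in m, angles in rad, forces in N, time in s.
With the tool pointing down it reaches from about 0.375 to 0.9 m from the base axis. Payload 3.1 kg.
Tool frame: the origin (TCP) lies between the finger pads; the fingertips stand 22 mm ahead of it and the grasp point (between the pads) lies 3 mm ahead of it; z points along the fingers, y is the direction in which the jaws open and shut (so a half turn about z gives the same grasp; the last joint's range is limited). The gripper opens to 87 mm and grips with 3 to 60 N. Pads are 19 mm wide; open, the fingers measure 117 mm over their backs; the gripper's body (75 mm by 190 mm) begins 51 mm behind the grasp point.
Start: joints at [1.004, 0.527, 1.433, -0, 1.181, -0.178], TCP at [0.237, 0.578, 0.245] pointing down, gripper open.
Joint ranges: [-3.08, 3.08], [-0.75, 2.2], [0.22, 2.44], [-1.43, 4.57], [0, 2.65], [-2.85, 2.85]. Speed limits (rad/s): [2.79, 2.79, 3.14, 3.14, 3.14, 3.14].

INTERFACE

Orientations are given as a unit quaternion [x, y, z, w].
In Python, from rig import get_obs, camera, get_calibration, hand_in, search_frame gives the robot as it stands.
- The arm moves only by the shell command python3 -m jog 'ROWS' [FORCE]. ROWS is JSON, a list of rows, each an object with "grip": the closure in counts, from 0 (fully open) to 255 (shut); "travel": the shift along the world's x, y, z in cm, a list of three; "twist": the turn about the world's z in degrees. A call has 1 to 8 rows; each row shifts and turns the commanded pose from where the row before left it; what a row does not reach is not made up. A row lasts 1/10 s, in which the tool goes at most 50 mm and 8.59 degrees, less where a joint would pass 70% of its speed; a pose out of reach is approached as far as the arm can. A call is refused whole if a number of a shift passes 5 or a number of a turn 8.59, either way. A call with a gripper value outside its range is refused whole. The fingers move at their own pace and stop on an object; FORCE is the grip in N (left out, the last holds). Time passes only in rows, so rows that do not move let the fingers close. It gives the time, the measured TCP pose, the force and the opening at its end, in the units of the state.
- get_obs(): the state, without advancing time (a new reading comes with each control period).
- camera(name): name is "scene" or "top" or "wrist"; returns the picture (384x512x3 uint8, red, green, blue); there is no depth.
- get_calibration(name): a dict with "fx", "fy", "cx", "cy" (pixels), "R" (3x3) and "t" (3): a world point X has camera coordinates R X + t; the wrist camera has in their place "T_tool_cam" (4x4, takes a point from camera to tool coordinates, whose origin is the TCP and whose axes are the flange's). Camera axes: x right, y down, z forward; pixel columns grow to the right and rows downward; lengths in m; the calibration is good to about 2 mm. A picture is of the moment at which its call begins: read the wrist's pose just before it. get_calibration takes no time and is no camera call.
- hand_in(): hands the job in, once; it reports no verdict.
Trained networks look in the newest picture that a camera, given by its name, has taken for a name from the list of things; names that differ only in an ending like _2 or _b are one class to them, and where a whole thing is asked for, a point or a joint stands for the part that bears it (a point fixed in the world has none). Each returns a list of dicts, best first, with "p" (0 to 1); they miss things now and then, are a little off and sometimes report something else, mostly with a low value. They report only what shows in the picture. A call takes as long as a camera call.
- search_frame(target, camera): "at" ([x, y, z] in m, in world coordinates, good to about 4 mm: the middle of the surface that is visible of it).
The state is a dict: "time": time; "q": joint angles; "joint_velocities": joint speeds; "joint_torque": joint torques, N m; "position": TCP position; "tool_rot": TCP orientation; "ft_force": force on the tool from outside, world axes, zero at the start; "moment": the same for the moment, N m; "grip_width": finger opening in m.
Only numpy, scipy, OpenCV 4.12 (cv2) and the standard library are available. Lean on these libraries where they do the work, as an engineer would, in place of code of your own. Each camera call takes 0.05 s, during which the arm holds its last target. There are 200 camera calls.

## Working session

There is one attempt and no reset: what is moved stays moved. The work goes in short steps, Python scripts to look and compute and a shell command to move; the robot and the scene stay as the last step left them, time stands still between calls to the robot, and variables do not carry over. Pictures are saved under pics/ and viewed, about 8 in all and at most 12, crops included, and the job is handed in when it is done.

```bash
mkdir -p pics
cat > h.py <<'E'
import cv2,numpy as np
from rig import *
def snap(c,n):
    im=camera(c); cv2.imwrite(f'pics/{n}.png',im[:,:,::-1]); return im
def proj(c,X):
    k=get_calibration(c); p=np.array(k['R'])@np.array(X)+np.array(k['t']).ravel()
    return k['fx']*p[0]/p[2]+k['cx'],k['fy']*p[1]/p[2]+k['cy']
def unproj(c,u,v,z):
    k=get_calibration(c);R=np.array(k['R']);t=np.array(k['t']).ravel()
    d=R.T@np.array([(u-k['cx'])/k['fx'],(v-k['cy'])/k['fy'],1]);o=-R.T@t
    return o+d*(z-o[2])/d[2]
E
python3 - <<'E'
from h import *
a=snap('scene','s1');b=snap('top','t1')
cv2.imwrite('pics/b1.png',cv2.resize(np.vstack([a,b])[:,:,::-1],None,fx=.78,fy=.78))
for c in('top','scene'):
  for n in('cabinet','tray_front','door_hinge','door_edge','mould_a','bowl','canister','spatula'):
    print(c,n,[(np.round(r['at'],3).tolist(),round(r['p'],2)) for r in search_frame(n,c)[:3]])
print(get_obs())
E
```

```text
top cabinet [([0.689, -0.043, 0.116], 0.61)]
top tray_front [([0.52, -0.048, 0.019], 0.59)]
top door_hinge [([0.454, 0.103, 0.111], 0.84), ([0.521, -0.046, 0.02], 0.2)]
top door_edge [([0.462, 0.106, 0.114], 0.61)]
top mould_a [([0.535, -0.086, 0.028], 0.84), ([0.534, -0.002, 0.03], 0.58)]
top bowl [([0.47, -0.296, 0.026], 0.57)]
top canister [([0.617, -0.275, 0.112], 0.74)]
top spatula [([0.658, 0.296, 0.001], 0.76)]
scene cabinet [([0.714, -0.066, 0.116], 0.57)]
scene tray_front [([0.482, -0.052, 0.055], 0.84), ([0.465, 0.097, 0.083], 0.48)]
scene door_hinge [([0.469, 0.098, 0.082], 0.93)]
scene door_edge [([0.462, 0.1, 0.08], 0.9), ([0.524, -0.078, 0.052], 0.52)]
scene mould_a [([0.524, -0.08, 0.054], 0.72), ([0.525, 0.01, 0.056], 0.5)]
scene bowl [([0.452, -0.288, 0.031], 0.89), ([0.714, -0.072, 0.116], 0.74)]
scene canister [([0.646, -0.293, 0.085], 0.63)]
scene spatula [([0.661, 0.293, 0.005], 0.93)]
{'time': 0.9, 'q': array([ 1.00346915e+00,  5.27429988e-01,  1.43267594e+00,  2.91029048e-06,
        1.18139252e+00, -1.78538673e-01]), 'joint_velocities': array([-1.28116008e-03, -6.72272913e-05, -7.57923337e-04,  1.20767463e-03,
       -1.66516364e-03,  1.27280541e-04]), 'joint_torque': array([-2.77321733e-04, -4.40000224e+01, -1.76985455e+01,  6.34867698e-02,
        5.04589034e-02, -1.74003225e-05]), 'position': array([0.23690862, 0.57835317, 0.24459914]), 'tool_rot': array([1.93172771e-01, 9.81164756e-01, 4.43565279e-05, 1.59085003e-05]), 'ft_force': array([ 1.05724924,  0.9062166 , -0.40705266]), 'moment': array([-0.00253308,  0.01980792,  0.00434057]), 'grip_width': 0.08677855105312086}
```

View pics/t1.png

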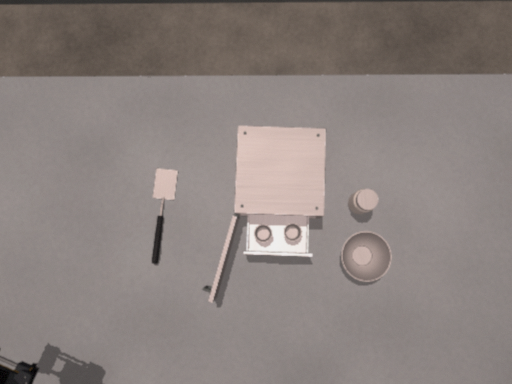

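View pics/s1.png

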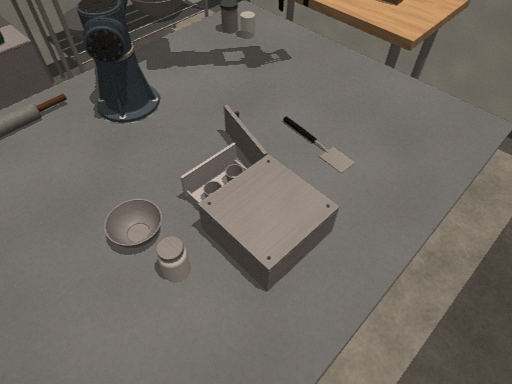

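The top view shows the cabinet top at about (235–326, 126–215), the tray front at row ~255, and the door running from (236,217) to (211,301), so it is past 90°. The two moulds are at (264,234) and (292,233).

Run:
```python
from h import *
U=lambda u,v,z:np.round(unproj('top',u,v,z),4)
for u,v in((237.5,126.5),(326,127.5),(323.5,215),(235,213)):print('cab',U(u,v,.115))
for u,v in((244,254.5),(312,256)):print('tray',U(u,v,.1))
for u,v in((236,217),(211.5,301)):print('door',U(u,v,.112))
im=cv2.imread('pics/t1.png')[110:310,190:350]; cv2.imwrite('pics/c1.png',cv2.resize(im,None,fx=3.75,fy=3,interpolation=2)[:, :])
print(get_calibration('top'))
```

```text
cab [0.8222 0.0644 0.115 ]
cab [ 0.8184 -0.1773  0.115 ]
cab [ 0.5793 -0.1665  0.115 ]
cab [0.5851 0.0699 0.115 ]
tray [0.4745 0.0462 0.1   ]
tray [ 0.4704 -0.136   0.1   ]
door [0.5745 0.0674 0.112 ]
door [0.3537 0.1307 0.112 ]
{'fx': 419.2115070329355, 'fy': 419.2115070329355, 'cx': 260.0739603146025, 'cy': 198.08474394169727, 'R': array([[-9.20008902e-04, -9.99924872e-01, -1.22231188e-02],
       [-9.94422028e-01,  2.20398620e-03, -1.05451278e-01],
       [ 1.05470295e-01,  1.20579225e-02, -9.94349347e-01]]), 't': array([0.00475008, 0.63371126, 1.17414463])}
```

View pics/c1.png

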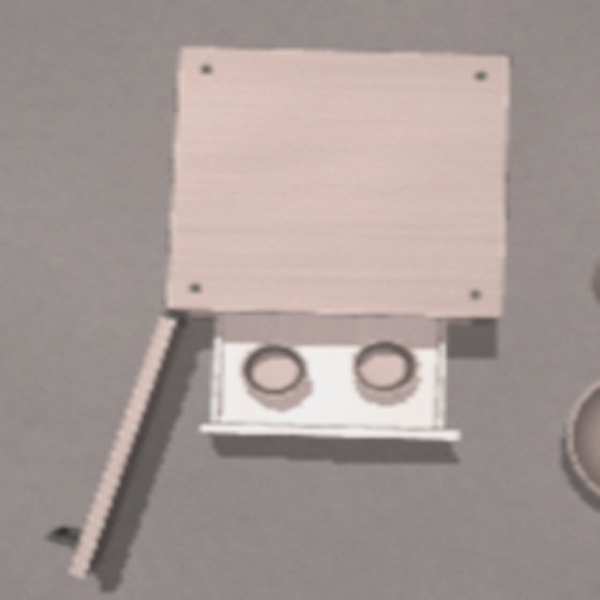

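```bash
python3 -m jog '[{"grip":255,"travel":[1,-4.8,0],"twist":3},{"grip":255,"travel":[1,-4.8,0],"twist":3},{"grip":255,"travel":[1,-4.8,0],"twist":3},{"grip":255,"travel":[1,-4.8,0],"twist":3},{"grip":255,"travel":[1,-4.8,0],"twist":3},{"grip":255,"travel":[1,-4.8,0],"twist":3},{"grip":255,"travel":[1,-4.8,0],"twist":3},{"grip":255,"travel":[1,-4.8,0],"twist":0}]' 20
```

```text
time: 1.7
position: [0.3172, 0.1927, 0.2449]
tool_rot: [0.01, 1.0, 0.0, 0.001]
ft_force: [1.6, -0.4, -0.9]
grip_width: 0.0312
```

```bash
python3 -m jog '[{"grip":255,"travel":[1.5,-4,0],"twist":0},{"grip":255,"travel":[1.5,-4,0],"twist":0},{"grip":255,"travel":[1.5,-4,0],"twist":0},{"grip":255,"travel":[1.5,-4,0],"twist":0},{"grip":255,"travel":[1.5,-4,0],"twist":0},{"grip":255,"travel":[1.5,-3.8,0],"twist":0},{"grip":255,"travel":[0,0,0],"twist":0}]'
python3 -m jog '[{"grip":255,"travel":[0,0,-4],"twist":0},{"grip":255,"travel":[0,0,-4],"twist":0},{"grip":255,"travel":[0,0,-4],"twist":0},{"grip":255,"travel":[0,0,-3.5],"twist":0},{"grip":255,"travel":[0,0,-1],"twist":0},{"grip":255,"travel":[0,0,0],"twist":0}]'
python3 - <<'E'
from h import *
snap('top','t2')
E
```

```text
time: 2.4
position: [0.4105, -0.0486, 0.2453]
tool_rot: [0.014, 1.0, -0.002, 0.003]
ft_force: [-0.2, 0.0, 0.1]
grip_width: 0.0007
time: 3.0
position: [0.4061, -0.043, 0.0787]
tool_rot: [0.011, 1.0, 0.001, -0.002]
ft_force: [0.5, 0.9, -0.2]
grip_width: 0.0005
```

View pics/t2.png

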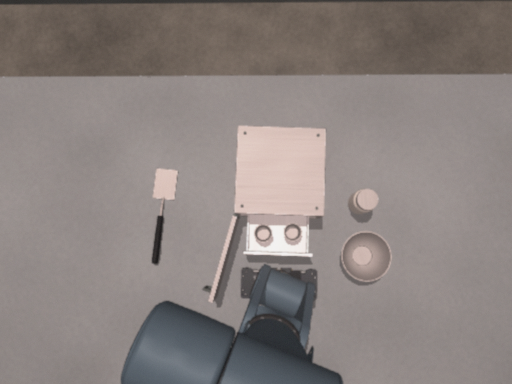

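The fingers are in front of the tray's middle, clear of door and bowl. Next I approach and push slowly.

```bash
python3 -m jog '[{"grip":255,"travel":[2,0,0],"twist":0},{"grip":255,"travel":[1.5,0,0],"twist":0},{"grip":255,"travel":[0.5,0,0],"twist":0},{"grip":255,"travel":[0.5,0,0],"twist":0},{"grip":255,"travel":[0.5,0,0],"twist":0},{"grip":255,"travel":[0.5,0,0],"twist":0},{"grip":255,"travel":[0.5,0,0],"twist":0},{"grip":255,"travel":[0.5,0,0],"twist":0}]'
python3 -m jog '[{"grip":255,"travel":[0.7,0,0],"twist":0},{"grip":255,"travel":[0.8,0,0],"twist":0},{"grip":255,"travel":[0.8,0,0],"twist":0},{"grip":255,"travel":[0.8,0,0],"twist":0},{"grip":255,"travel":[0.8,0,0],"twist":0},{"grip":255,"travel":[0.8,0,0],"twist":0},{"grip":255,"travel":[0.8,0,0],"twist":0},{"grip":255,"travel":[0.8,-0.1,0],"twist":0}]'
```

```text
time: 3.85
position: [0.4709, -0.0434, 0.0794]
tool_rot: [0.011, 1.0, 0.0, -0.001]
ft_force: [-1.7, -1.1, 1.0]
grip_width: 0.0006
time: 4.65
position: [0.5353, -0.0441, 0.0795]
tool_rot: [0.011, 1.0, 0.0, -0.0]
ft_force: [-2.8, 1.1, -0.3]
grip_width: 0.0002
```

```bash
python3 -m jog '[{"grip":255,"travel":[0.7,0,0],"twist":0},{"grip":255,"travel":[0.7,0,0],"twist":0},{"grip":255,"travel":[0.6,0,0],"twist":0},{"grip":255,"travel":[0.5,0,0],"twist":0},{"grip":255,"travel":[0.3,0,0],"twist":0},{"grip":255,"travel":[0.3,0,0],"twist":0}]'
python3 -m jog '[{"grip":255,"travel":[0.2,0,0],"twist":0},{"grip":255,"travel":[0.2,0,0],"twist":0}]'
python3 -m jog '[{"grip":255,"travel":[0.2,0,0],"twist":0},{"grip":255,"travel":[0.2,0,0],"twist":0}]'
```

```text
time: 5.25
position: [0.5661, -0.0448, 0.0796]
tool_rot: [0.011, 1.0, -0.0, -0.0]
ft_force: [-2.7, 0.2, -0.1]
grip_width: 0.0007
time: 5.45
position: [0.5699, -0.0447, 0.0796]
tool_rot: [0.011, 1.0, -0.0, -0.0]
ft_force: [-2.3, -1.7, -0.2]
grip_width: 0.0003
time: 5.65
position: [0.5726, -0.0446, 0.0795]
tool_rot: [0.011, 1.0, 0.0, -0.002]
ft_force: [-8.5, -2.3, 4.8]
grip_width: 0.0005
```

```bash
python3 -m jog '[{"grip":255,"travel":[0.1,0,0],"twist":0},{"grip":255,"travel":[0,0,0],"twist":0},{"grip":255,"travel":[0,0,0],"twist":0}]'
python3 -m jog '[{"grip":255,"travel":[-0.5,0,0],"twist":0},{"grip":255,"travel":[-2,0,0],"twist":0},{"grip":255,"travel":[-4,0,0],"twist":0},{"grip":255,"travel":[-5,0,0],"twist":0},{"grip":255,"travel":[-5,0,0],"twist":0},{"grip":255,"travel":[0,0,0],"twist":0}]'
python3 - <<'E'
from h import *
im=snap('top','t3')
cv2.imwrite('pics/c3.png',cv2.resize(im[110:310,150:400,::-1],None,fx=3,fy=3,interpolation=2))
for n in ['mould_a','tray_front','door_edge']:
  print(n,[(np.round(r['at'],3).tolist(),round(r['p'],2)) for r in search_frame(n,'top')[:3]])
E
```

```text
time: 5.95
position: [0.5726, -0.0445, 0.0794]
tool_rot: [0.011, 1.0, 0.0, -0.003]
ft_force: [-7.6, -2.5, 3.8]
grip_width: 0.0007
time: 6.55
position: [0.4, -0.0413, 0.0795]
tool_rot: [0.012, 1.0, 0.003, -0.007]
ft_force: [-0.8, 0.3, -0.8]
grip_width: 0.0005
mould_a []
tray_front [([0.585, -0.048, 0.062], 0.73)]
door_edge [([0.462, 0.108, 0.116], 0.77)]
```

View pics/c3.png

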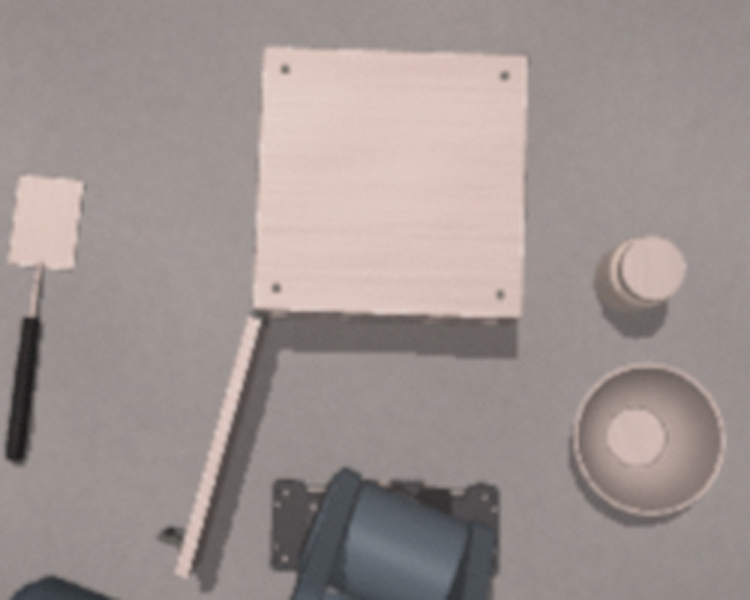

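The tray looks flush: it stalled at x = 0.5726 with 8 N. Now the door waypoints.

```bash
python3 - <<'E'
import numpy as np
H=np.array([.578,.0685]);w=-.024;R=np.array([[np.cos(w),-np.sin(w)],[np.sin(w),np.cos(w)]])
def P(t,r=.15,g=0):
    d=R@[-np.sin(t),-np.cos(t)];n=R@[-np.cos(t),np.sin(t)]
    return H+r*d+n*(.006+.0095*abs(n[0])+.015*abs(n[1])+g)
print('pre',P(1.82,g=.025))
p=P(1.82)
for t in np.arange(1.82,-.001,-.13):
    q=P(t);print(round(t,2),q.round(4),((q-p)*100).round(2));p=q
E
python3 -m jog '[{"grip":255,"travel":[0,0,3],"twist":0},{"grip":255,"travel":[0,0,4],"twist":0},{"grip":255,"travel":[0,0,3],"twist":0},{"grip":255,"travel":[1,4.5,0],"twist":0},{"grip":255,"travel":[1,4.5,0],"twist":0},{"grip":255,"travel":[1,4.5,0],"twist":0},{"grip":255,"travel":[1,4.5,0],"twist":0},{"grip":255,"travel":[0.5,2,0],"twist":0}]'
```

```text
pre [0.44651641 0.15519908]
1.82 [0.4398 0.1311] [0. 0.]
1.69 [0.4327 0.1119] [-0.71 -1.92]
1.56 [0.4283 0.0916] [-0.44 -2.03]
1.43 [0.4265 0.0729] [-0.18 -1.87]
1.3 [0.427 0.054] [ 0.05 -1.88]
1.17 [0.4299 0.0351] [ 0.29 -1.89]
1.04 [0.4353 0.0164] [ 0.54 -1.87]
0.91 [ 0.4433 -0.0016] [ 0.8  -1.81]
0.78 [ 0.4537 -0.0187] [ 1.04 -1.71]
0.65 [ 0.4666 -0.0345] [ 1.28 -1.58]
0.52 [ 0.4816 -0.0485] [ 1.51 -1.4 ]
0.39 [ 0.4987 -0.0605] [ 1.7 -1.2]
0.26 [ 0.5174 -0.0701] [ 1.87 -0.96]
0.13 [ 0.5375 -0.077 ] [ 2.01 -0.69]
-0.0 [ 0.5585 -0.0811] [ 2.1  -0.41]
time: 7.55
position: [0.458, 0.1594, 0.1804]
tool_rot: [0.009, 1.0, 0.001, 0.003]
ft_force: [-0.2, -0.4, 0.5]
grip_width: 0.0003
```

```bash
python3 -m jog '[{"grip":255,"travel":[-0.5,0.3,0],"twist":0},{"grip":255,"travel":[0,0,-3],"twist":0},{"grip":255,"travel":[0,0,-4],"twist":0},{"grip":255,"travel":[0,0,-3],"twist":0},{"grip":255,"travel":[0,0,0],"twist":0},{"grip":255,"travel":[0,0,0],"twist":0}]'
```

```text
time: 8.15
position: [0.4503, 0.1579, 0.0796]
tool_rot: [0.011, 1.0, -0.0, -0.0]
ft_force: [0.4, -0.1, 0.5]
grip_width: 0.0004
```

```bash
python3 -m jog '[{"grip":255,"travel":[-0.5,-1.2,0],"twist":0},{"grip":255,"travel":[-0.3,-0.8,0],"twist":0},{"grip":255,"travel":[-0.3,-0.7,0],"twist":0},{"grip":255,"travel":[-0.3,-0.9,0],"twist":0},{"grip":255,"travel":[-0.4,-1,0],"twist":0},{"grip":255,"travel":[-0.2,-1,0],"twist":0},{"grip":255,"travel":[-0.2,-1,0],"twist":0},{"grip":255,"travel":[-0.1,-1,0],"twist":0}]'
python3 -m jog '[{"grip":255,"travel":[-0.1,-1,0],"twist":0},{"grip":255,"travel":[0,-1,0],"twist":0},{"grip":255,"travel":[0,-1,0],"twist":0},{"grip":255,"travel":[0.1,-1,0],"twist":0},{"grip":255,"travel":[0.2,-1,0],"twist":0},{"grip":255,"travel":[0.2,-0.8,0],"twist":0},{"grip":255,"travel":[0,0,0],"twist":0}]'
python3 - <<'E'
from h import *
im=snap('top','t4')
cv2.imwrite('pics/c4.png',cv2.resize(im[110:310,150:400,::-1],None,fx=3,fy=3,interpolation=2))
E
```

```text
time: 8.95
position: [0.4266, 0.0815, 0.0795]
tool_rot: [0.011, 1.0, 0.0, -0.0]
ft_force: [1.1, 0.9, 1.1]
grip_width: 0.0006
time: 9.65
position: [0.4317, 0.0232, 0.0795]
tool_rot: [0.012, 1.0, -0.0, 0.001]
ft_force: [1.0, -0.1, 0.0]
grip_width: 0.0005
```

View pics/c4.png

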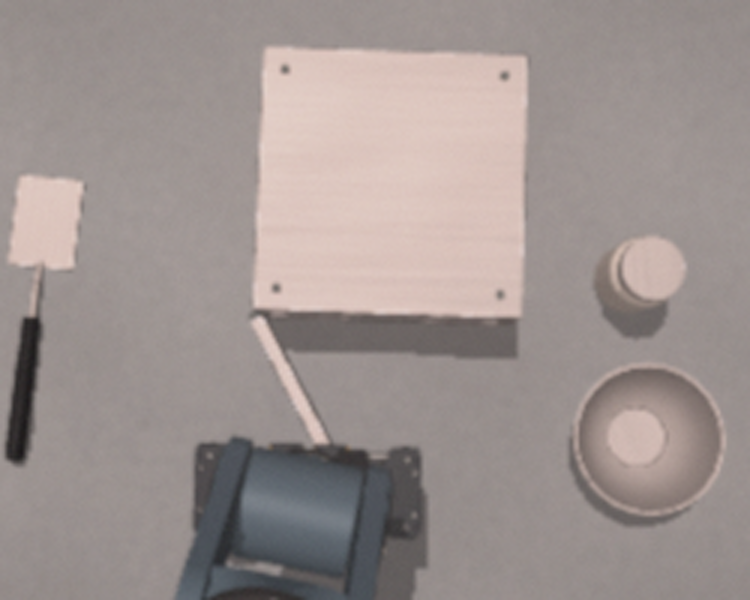

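```bash
python3 -m jog '[{"grip":255,"travel":[0.3,-0.7,0],"twist":0},{"grip":255,"travel":[0.4,-0.9,0],"twist":0},{"grip":255,"travel":[0.4,-0.9,0],"twist":0},{"grip":255,"travel":[0.5,-0.9,0],"twist":0},{"grip":255,"travel":[0.5,-0.8,0],"twist":0},{"grip":255,"travel":[0.6,-0.8,0],"twist":0},{"grip":255,"travel":[0.7,-0.8,0],"twist":0},{"grip":255,"travel":[0.7,-0.7,0],"twist":0}]'
python3 -m jog '[{"grip":255,"travel":[0.8,-0.7,0],"twist":0},{"grip":255,"travel":[0.8,-0.6,0],"twist":0},{"grip":255,"travel":[0.8,-0.6,0],"twist":0},{"grip":255,"travel":[0.9,-0.5,0],"twist":0},{"grip":255,"travel":[0.9,-0.5,0],"twist":0},{"grip":255,"travel":[0.9,-0.4,0],"twist":0},{"grip":255,"travel":[1,-0.3,0],"twist":0}]'
```

```text
time: 10.5
position: [0.4726, -0.0415, 0.0796]
tool_rot: [0.011, 1.0, -0.0, 0.0]
ft_force: [0.4, 1.0, 0.6]
grip_width: 0.0008
time: 11.2
position: [0.5335, -0.0769, 0.0795]
tool_rot: [0.011, 1.0, 0.0, -0.0]
ft_force: [-1.7, -0.1, 0.1]
grip_width: 0.0009
```

```bash
python3 -m jog '[{"grip":255,"travel":[0.8,-0.2,0],"twist":0},{"grip":255,"travel":[0.7,-0.1,0],"twist":0},{"grip":255,"travel":[0.5,-0.1,0],"twist":0},{"grip":255,"travel":[0.3,0,0],"twist":0},{"grip":255,"travel":[0.2,0,0],"twist":0},{"grip":255,"travel":[0,0,0],"twist":0}]'
python3 -m jog '[{"grip":255,"travel":[0.2,0,0],"twist":0},{"grip":255,"travel":[0.1,0,0],"twist":0},{"grip":255,"travel":[0,0,0],"twist":0}]'
```

```text
time: 11.8
position: [0.5581, -0.0806, 0.0796]
tool_rot: [0.011, 1.0, -0.0, 0.0]
ft_force: [0.5, -0.3, -0.8]
grip_width: 0.0006
time: 12.1
position: [0.5593, -0.0804, 0.0794]
tool_rot: [0.011, 1.0, 0.0, -0.002]
ft_force: [-4.9, -1.5, 3.3]
grip_width: 0.0004
```

```bash
python3 -m jog '[{"grip":255,"travel":[0.2,0,0],"twist":0},{"grip":255,"travel":[0,0,0],"twist":0},{"grip":255,"travel":[0,0,0],"twist":0}]'
python3 -m jog '[{"grip":255,"travel":[-0.8,0,0],"twist":0},{"grip":255,"travel":[-2,0,0],"twist":0},{"grip":255,"travel":[-4,0,0],"twist":0},{"grip":255,"travel":[-5,0,0],"twist":0},{"grip":255,"travel":[-4,0,0],"twist":0},{"grip":255,"travel":[0,0,0],"twist":0}]'
python3 - <<'E'
from h import *
im=snap('top','t5');s=snap('scene','s5')
cv2.imwrite('pics/c5.png',np.hstack([cv2.resize(x[:,:,::-1],(400,400),interpolation=2) for x in (im[110:310,180:380],s[80:300,90:350])]))
for n in('door_edge','door_hinge','bowl','canister','spatula'):
    print(n,[(np.round(r['at'],3).tolist(),round(r['p'],2)) for r in search_frame(n,'top')[:1]])
E
```

```text
time: 12.4
position: [0.5593, -0.0803, 0.0793]
tool_rot: [0.011, 1.0, 0.001, -0.004]
ft_force: [-9.6, -2.5, 5.2]
grip_width: 0.0002
time: 13.0
position: [0.398, -0.0781, 0.0795]
tool_rot: [0.012, 1.0, 0.002, -0.004]
ft_force: [1.1, -0.4, -0.1]
grip_width: 0.0003
door_edge [([0.582, -0.056, 0.116], 0.94)]
door_hinge [([0.689, -0.054, 0.118], 0.62)]
bowl [([0.471, -0.294, 0.025], 0.94)]
canister [([0.618, -0.276, 0.112], 0.96)]
spatula [([0.655, 0.295, 0.004], 0.69)]
```

View pics/c5.png

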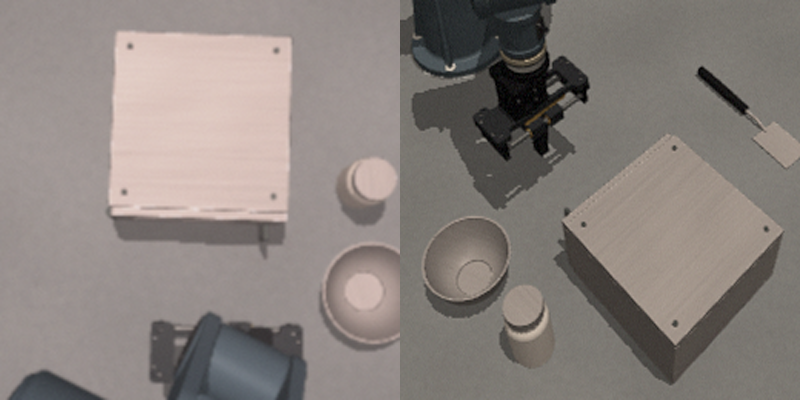

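The door lies parallel against the cabinet's front, the bystanders are where they were, and the gripper is well clear.

```bash
python3 -c "from rig import *; print(hand_in())"
```

```text
the job is handed in; nothing more can be done
None
```

I pushed the tray home and swung the door shut with the closed fingertips, then backed the gripper well clear and handed in at about 13 s on the robot's clock. I got no verdict back.

- **Tray:** I pushed it at under 0.1 m/s until it stopped, with the force rising from about 3 N to 8 N and no further movement. The tray front then looked flush with the cabinet in the top view.
- **Door:** I swung it at roughly 0.7 rad/s, pushing 150 mm from the hinge. It stopped at TCP x = 0.559 m, within a millimetre or two of what I expected for shut, with about 10 N at the end. In the last pictures it lies flat and parallel against the cabinet's front.
- **Bystanders:** the networks placed the bowl, canister and spatula within about 4 mm of where they started.
- **Not checked:** I could not see the moulds once the tray was in. That they are still upright rests on the slow push and on the fingers staying outside the tray's front panel.
- **One network result I ignored:** after closing, the network put `door_hinge` on the cabinet top, with a confidence of 0.62. The picture shows that is wrong.

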